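Lock the pivot of the magnifier with its jam nut

ROBOT

A 7-joint arm with a two-finger parallel gripper is mounted at the origin on the work surface. World frame = base frame: x ahead of the robot, y to its left, z up, the work surface at z = 0. Lengths are in m, angles in rad, forces in N, time in s.
With the tool pointing down it reaches from about 0.4 to 0.875 m from the base axis. Payload 19.3 kg.
Tool frame: the origin (TCP) lies midway between the tips of the shut fingers; the grasp point (between the pads) lies 19 mm behind it; z points along the fingers, y is the line along which they close (so a half turn about z gives the same grasp; the last joint's range is limited). The gripper opens to 85 mm and grips with 20 to 120 N. Pads are 22 mm wide; open, the fingers measure 114 mm over their backs; the gripper's body (76 mm by 85 mm) begins 54 mm behind the grasp point. The pads swing forward as they close: fully open they stand 13 mm farther back than shut.
Start: joints at [-1.309, 0.521, -0.036, 1.599, 0.021, 1.021, -0.113], TCP at [0.204, 0.591, 0.231] pointing down, gripper open.
Joint ranges: [-2.91, 2.91], [-0.3, 2.13], [-1.5, 1.42], [0.17, 2.43], [-1.26, 4.41], [0.16, 1.93], [-2.52, 2.52]. Speed limits (rad/s): [1.89, 1.89, 2.39, 2.39, 3.01, 3.01, 3.01].

INTERFACE

Orientations are given as [roll, pitch, yaw] about the fixed x, y, z axes, in that order (R = Rz(yaw) Ry(pitch) Rx(roll)).
In Python, from workcell import telemetry, grab_frame, calibration, bot, outline_of, landmark_of gives the robot as it stands. The module is installed in compiled form; this text tells all that it offers.
- The arm moves only by the shell command python3 -m inch 'ROWS' [FORCE]. ROWS is JSON, a list of rows, each a list of 7 numbers: the shift along the tool's x, y, z in m, then the turn, a rotation vector about the tool's x, y, z in rad, then the closure, from 0 (fully open) to 1 (shut). A call has 1 to 5 rows; each row shifts and turns the commanded pose from where the row before left it, along the tool's axes as they then stand; what a row does not reach is not made up. A row lasts 1/10 s, in which the tool goes at most 50 mm and 8.59 degrees, less where a joint would pass 70% of its speed; a pose out of reach is approached as far as the arm can. A call is refused whole if a number of a shift passes 0.05 or a number of a turn 0.15, either way. A call with a gripper value outside its range is refused whole. The fingers move at their own pace and stop on an object; FORCE is the grip in N (left out, the last holds). Time passes only in rows, so rows that do not move let the fingers close. It gives the time, the measured TCP pose, the force, the opening and the grip force at its end, in the units of the state.
- telemetry.observe(): the state, without advancing time (a new reading comes with each control period).
- grab_frame(name): name is "scene" or "top" or "wrist"; returns the picture (400x640x3 uint8, red, green, blue); there is no depth.
- calibration(name): a dict with "fovy" (degrees; the focal length in pixels is half the picture's height over the tangent of half this angle, whatever the lens; pixels are square), "cx", "cy" (the principal point, pixels), "dist" ([k1, k2, p1, p2, k3] as OpenCV has them; the pictures are not rectified), "pose" (4x4, takes a point from camera to world coordinates). Camera axes: x right, y down, z forward; pixel columns grow to the right and rows downward; lengths in m; the calibration is good to about 2 mm. A picture is of the moment at which its call begins: read the wrist's pose just before it. calibration takes no time and is no camera call; for the wrist camera it gives the pose at the moment of the call.
- bot.job_done(): hands the job in; it is judged then, once.
Trained networks look in the newest picture that a camera, given by its name, has taken for a name from the list of things; names that differ only in an ending like _2 or _b are one class to them, and where a whole thing is asked for, a point or a joint stands for the part that bears it (a point fixed in the world has none). Each returns a list of dicts, best first, with "score" (0 to 1); they miss things now and then, are a little off and sometimes report something else, mostly with a low value. They report only what shows in the picture. A call takes as long as a camera call. They do not tell look-alikes from the thing itself.
- outline_of(label, camera): "region" (400x640 bool, what is visible of it) and "rect" ([left, top, right, bottom] in pixels, round what is visible of it).
- landmark_of(label, camera): "xy" ([column, row] in pixels: a listed point, or the origin of a listed thing).
The state is a dict: "clock": time; "qpos": joint angles; "qd": joint speeds; "joint_efforts": joint torques, N m; "position": TCP position; "tool_rot": TCP orientation; "force": force on the tool from outside, world axes, zero at the start; "moment": the same for the moment, N m; "grip_width": finger opening in m; "finger_force": force on a finger pad.
Only numpy, scipy, OpenCV 4.12 (cv2) and the standard library are available. Lean on these libraries where they do the work, as an engineer would, in place of code of your own. Each camera call takes 0.05 s, during which the arm holds its last target. There are 200 camera calls.

TASK

The magnifier's arm swings just right, so lock that setting: slide the open-ended spanner flat along the magnifier's arm onto the lower nut of the pivot, its handle beside the stop pin, so that the nut is held where it is. Then turn the upper (jam) nut clockwise down against it until it is firmly tight, by feel and without straining it. Let go, leave the spanner on the lower nut, and do not disturb the painting things around.

Things in the scene. Friction and masses are not known exactly. Their poses are not given: they have to be found in the camera images.
- magnifier: Fixed magnifier: flat aluminium arm 70 mm wide, 8 mm thick, top face 34 mm above the table, on a round foot. Origin: pivot axis at table level; z up; +x along the arm to the lens (112 mm across, centre 135 mm out); the arm's plain part runs to x = -190 mm. The 24 mm pivot bolt ends 80 mm above the table. On it, from below: lower nut (34 to 46 mm up), lock washer, jam nut (48.5 to 64.5 mm).
- stop_pin_top (a point): Top of the upright stop pin, 12 mm diameter, on the arm at x = -165, y = +18 mm of the magnifier's frame, 60 mm above the table (26 above the arm). With the spanner on the lower nut and its handle along the magnifier's -x, the handle lies on the pin's -y side with 2 mm to spare, and leans on the pin when the nuts are turned clockwise.
- lower_nut_axis (a point): Centre of the lower nut's top face, 46 mm above the table. Steel hexagon nut, 36 mm across flats (42 over corners), 12 mm high; two flats lie square to its own y axis, at the start parallel to the magnifier's x within 0.05 rad. Turns with 0.12 N m of friction: a jam nut tightened against it carries it round unless it is held.
- lower_nut_corner (a point): One top corner of the lower nut, 20.8 mm from the axis along the nut's own x: shows how far the nut has turned from its setting.
- jam_nut_top (a point): Centre of the jam nut's top face, 64.5 mm above the table. Steel hexagon nut, 36 mm across flats, 16 mm high, two flats square to its own y axis. To be gripped on two facing flats by the fingertips from above (bolt stands 15.5 mm out of it). It does not rise or fall noticeably as it turns.
- jam_nut (a joint): How far the jam nut is from meeting the wavy lock washer, rad: -0.4 to -1.0 at the start, growing clockwise seen from above, 0 when it touches. It runs down at 0.03 N m. After touching, the washer first flattens through a further 0 to 0.9 rad (different each time, not readable) at only 0.06 N m, and the spanner takes up some 0.2 rad of slack, before the nut pulls tight.
- lock_washer (a joint): How far the jam nut has been pulled tight once the washer is flat, rad: 0 at the start. With the lower nut held it begins to grow at 0.30 N m and takes 0.02 N m more for each 0.01 rad; it stays when let go. (A hand that turns a little and stops feels 0.1 to 0.2 N m less.) Firmly tight is 0.04 or more (0.38 N m); above 0.20 (0.70 N m) the thread is strained.
- spanner: Loose flat open-ended spanner, 200 mm long, 0.22 kg: steel head 60 mm wide and 8 mm thick, grey plastic handle sleeve 20 mm wide and 16 mm high. Origin: underside, on its centre line; +x along it to the jaw, z up. The sleeve runs from x = -92 to +22 mm; centre of mass near +20 mm. Grip it across the sleeve, best near x = +12 mm, clear of the stop pin; ease its weight to slide it.
- spanner_jaw (a point): Centre of the jaw, 85 mm from the spanner's origin along its +x, 4 mm above its underside: where the nut's axis comes when the nut is home. The jaw is open towards +x, 38 mm wide, with parallel sides; its floor is 21.5 mm behind this point, the prongs end 25 mm ahead of it with flared tips.
- paint_box: Bystander: dark carton with a pale band, 130 x 90 x 40 mm, origin under its centre.
- paper_cup: Bystander: white cup, 70 mm diameter, 90 mm high, origin under its centre.
- paint_pot: Bystander: small paint jar, 34 mm diameter, 50 mm high, origin under its centre.
- dropper: Bystander: small dropper bottle, 28 mm diameter, 75 mm high, origin under its centre.
There are look-alikes about, which are no part of the job. Of the things like the spanner, leave any that is blue; of the rest the smaller one is meant.

How it is judged:
On the way, in this order (a step that is already met when the one before it is completed fails the run):
1. the spanner lies flat on the arm with its jaw home on the lower nut (horizontal distance between spanner_jaw and lower_nut_axis below 0.006 m and z of spanner_jaw in the frame of magnifier between 0.034 and 0.042 m and angle between spanner's own z axis and vertical below 0.1 rad and angle between the x axis of spanner and the x axis of magnifier, either way round below 0.3 rad), for 0.2 s.
2. the jam nut is firmly tight against the held lower nut, the spanner still on it (all of step 1 and value of joint lock_washer above 0.04 rad), for 0.2 s.
At the end, for the whole second after the job is handed in: The spanner lies flat on the arm, at rest, its jaw centre within 6 mm of the lower nut's axis and its length within 0.3 rad of the arm's; the jam nut touches (joint above -0.08 rad) and is pulled tight by 0.04 to 0.20 rad; the lower nut's corner is within 9 mm (0.43 rad) of where it started (all of step 2 and value of joint lock_washer below 0.2 rad and value of joint jam_nut above -0.08 rad and distance of lower_nut_corner from where it was at the start of the episode below 0.009 m and linear speed of spanner below 0.02 m/s).
It fails at once if the jam nut is over-tightened and the thread strained (lock washer beyond 0.20 rad) (value of joint lock_washer above 0.2 rad).
It fails at once if the lower nut is carried round out of its setting (corner moved more than 9 mm) (distance of lower_nut_corner from where it was at the start of the episode above 0.009 m).
It fails at once if a bystander is pushed more than 30 mm or tipped (distance of any of paint_box, paper_cup, paint_pot, dropper from where it was at the start of the episode above 0.03 m or angle between any of paint_box, paper_cup, paint_pot, dropper's own z axis and vertical above 0.5 rad).
It also fails if it takes over 72 s, if anything falls off the work surface, if the arm or the gripper's body presses on something with over 40 N, if the wrist force passes 120 N, or if a joint passes its speed limit or range.

## Working session

There is one attempt and no reset: what is moved stays moved. The work goes in short steps, Python scripts to look and compute and a shell command to move; the robot and the scene stay as the last step left them, time stands still between calls to the robot, and variables do not carry over. Pictures are saved under pics/ and viewed, at most 10 in all, crops included, and the job is handed in when it is done.

```bash
mkdir -p pics; cat > h.py <<'E'
import numpy as np, cv2
from workcell import telemetry, grab_frame, calibration, bot, outline_of, landmark_of
from scipy.spatial.transform import Rotation as R
def K(c):
    f=200/np.tan(np.radians(c['fovy'])/2); return np.array([[f,0,c['cx']],[0,f,c['cy']],[0,0,1]])
def ray(c,xy):
    u=cv2.undistortPoints(np.array([[xy]],float),K(c),np.array(c['dist'],float))[0,0]
    P=np.array(c['pose']); return P[:3,3],P[:3,:3]@np.array([u[0],u[1],1])
def at(c,xy,z):
    o,d=ray(c,xy); return o+d*(z-o[2])/d[2]
def proj(c,p):
    P=np.linalg.inv(np.array(c['pose'])); q=P[:3,:3]@np.array(p,float)+P[:3,3]
    return cv2.projectPoints(q.reshape(1,1,3),np.zeros(3),np.zeros(3),K(c),np.array(c['dist'],float))[0][0,0]
def snap(n,f=None):
    c=calibration(n); im=grab_frame(n)
    if f: cv2.imwrite('pics/'+f,im[:,:,::-1])
    return c,im
E
python3 - <<'E'
from h import *
np.set_printoptions(precision=4,suppress=True)
print(telemetry.observe())
Z=dict(magnifier=0,stop_pin_top=.06,lower_nut_axis=.046,lower_nut_corner=.046,jam_nut_top=.0645,spanner=0,spanner_jaw=.004,paint_box=0,paper_cup=0,paint_pot=0,dropper=0)
for n in ['top','scene']:
    c,im=snap(n,n+'0.png'); print(n,np.array(c['pose'])[:3,3])
    for k,z in Z.items():
        for r in landmark_of(k,n)[:4]: print(k,round(r['score'],2),np.round(r['xy'],1),at(c,r['xy'],z))
E
```

```text
{'clock': 0.0, 'qpos': array([-1.3092,  0.522 , -0.0363,  1.6   ,  0.0212,  1.0211, -0.1128]), 'qd': array([ 0.0013,  0.0006, -0.0001,  0.0009,  0.001 , -0.0019, -0.0008]), 'joint_efforts': array([ -0.0006, -92.71  ,   1.98  , -36.9926,   0.018 ,   0.0081,
         0.    ]), 'position': array([0.2035, 0.5906, 0.2307]), 'tool_rot': array([-3.1404,  0.0001,  2.8098]), 'force': array([-0.0069, -0.2884,  0.2963]), 'moment': array([-0.032 ,  0.0344,  0.0148]), 'finger_force': 0.0, 'grip_width': 0.08554581609481969}
top [0.3832 0.0213 1.3053]
magnifier 0.59 [323.8 169.9] [0.5615 0.023  0.    ]
magnifier 0.26 [408.3 189.5] [ 0.5013 -0.266   0.    ]
magnifier 0.2 [251.7 126.6] [0.7062 0.2758 0.    ]
stop_pin_top 0.93 [299.2 210.5] [0.4189 0.0994 0.06  ]
lower_nut_axis 0.51 [325.2 166.9] [0.5653 0.0186 0.046 ]
lower_nut_corner 0.46 [327.1 161. ] [0.5851 0.0128 0.046 ]
spanner 0.95 [396.2 250.9] [ 0.2929 -0.2273  0.    ]
spanner 0.85 [206.7 270.7] [0.21   0.4092 0.    ]
spanner 0.75 [241.7 195.8] [0.4658 0.3009 0.    ]
spanner_jaw 0.96 [208.3 304. ] [0.1007 0.3977 0.004 ]
spanner_jaw 0.91 [395
[... 589 characters left out ...]
.046 ]
lower_nut_corner 0.52 [289.2 226.7] [0.5821 0.0223 0.046 ]
jam_nut_top 0.55 [296.  216.5] [0.5599 0.0294 0.0645]
spanner 0.93 [260.5 136.5] [ 0.2965 -0.2412  0.    ]
spanner 0.76 [414.5 244.3] [0.4615 0.305  0.    ]
spanner 0.59 [479.7 195.9] [0.23   0.4179 0.    ]
spanner 0.2 [288.2 228.5] [0.5604 0.005  0.    ]
spanner_jaw 0.91 [282.1 121.7] [ 0.2085 -0.2145  0.004 ]
spanner_jaw 0.9 [393.2 269.6] [0.5543 0.2818 0.004 ]
spanner_jaw 0.61 [477.3 162.1] [0.1058 0.3844 0.004 ]
paint_box 0.96 [209.7 177.3] [ 0.5074 -0.2778  0.    ]
paper_cup 0.97 [367.6 326.3] [0.7057 0.279  0.    ]
paint_pot 0.66 [165.2 227.3] [ 0.6992 -0.275   0.    ]
dropper 0.71 [147.2 222.6] [ 0.709  -0.3263  0.    ]
```

View pics/top0.png

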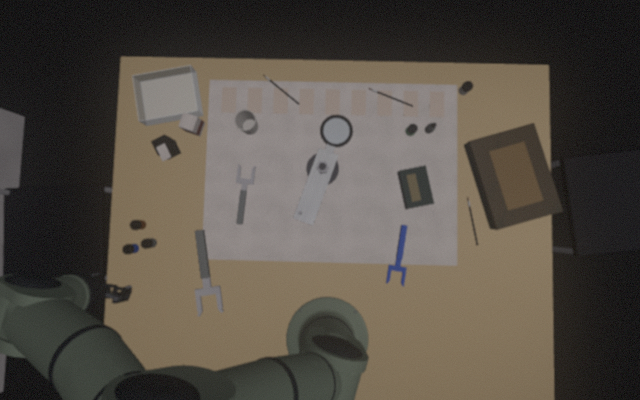

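View pics/scene0.png

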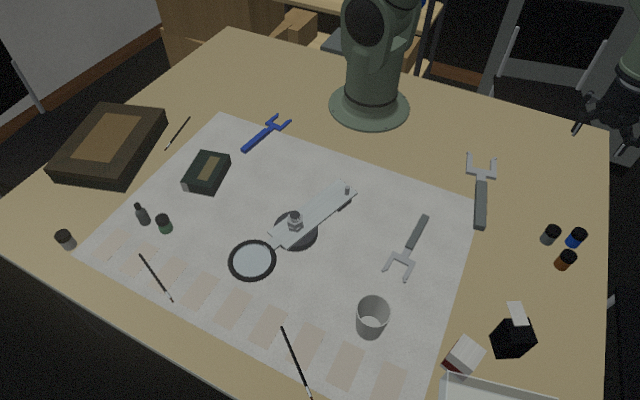

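The top picture shows three spanners. The blue one is at (397,255). The large grey one is at (207,270), partly under the arm. The small grey one has its origin at (242,196) and its jaw at (245,170), opening towards +x, so this is the one I want. The magnifier's pivot is at (323,168), its pin at (299,211) and its lens at (336,130). In the scene picture the small spanner's jaw is at (393,270). I'll go above it and look from close by.

```bash
cat >> h.py <<'E'
def delta(p,yaw):
    s=telemetry.observe(); T=R.from_euler('xyz',s['tool_rot']); t=R.from_euler('xyz',[np.pi,0,yaw])
    print('shift(tool)',np.round(T.inv().apply(np.array(p)-s['position']),4),'turn',np.round((T.inv()*t).as_rotvec(),4),'pos',np.round(s['position'],4),'rot',np.round(s['tool_rot'],4),'q',np.round(s['qpos'],2),'t',s['clock'])
E
python3 -m inch '[[-0.035,-0.0186,0.007,0,0,0,0],[-0.035,-0.0186,0.007,0,0,0,0],[-0.035,-0.0186,0.007,0,0,0,0],[-0.035,-0.0186,0.007,0,0,0,0],[-0.035,-0.0186,0.007,0,0,0,0]]'
python3 -m inch '[[-0.035,-0.0186,0.007,0,0,0,0],[-0.035,-0.0186,0.007,0,0,0,0],[-0.035,-0.0186,0.007,0,0,0,0],[-0.035,-0.0186,0.007,0,0,0,0],[-0.035,-0.0186,0.007,0,0,0,0]]'
python3 -m inch '[[0,0,0,0,0,-0.08,0],[0,0,0,0,0,-0.08,0],[0,0,0,0,0,0,0],[0,0,0,0,0,0,0]]'
python3 - <<'E'
from h import *
np.set_printoptions(precision=4,suppress=True)
c,im=snap('wrist','w1.png')
a={}
for k,z in dict(spanner=0,spanner_jaw=.004,stop_pin_top=.06,jam_nut_top=.0645).items():
    for r in landmark_of(k,'wrist')[:3]: print(k,round(r['score'],2),np.round(r['xy'],1),at(c,r['xy'],z))
for r in outline_of('spanner','wrist')[:3]:
    print(r['score'],r['rect'])
    ys,xs=np.nonzero(r['region']); P=np.array([at(c,(x,y),.010)[:2] for x,y in zip(xs[::7],ys[::7])])
    m=P.mean(0); w,v=np.linalg.eigh(np.cov((P-m).T)); d=v[:,1]*np.sign(v[0,1]); print('mean',m,'yaw',np.arctan2(d[1],d[0]),'ext',((P-m)@d).min(),((P-m)@d).max())
delta([.476,.301,.15],2.97)
E
```

```text
clock: 1.7
position: [0.3397, 0.4447, 0.1962]
tool_rot: [3.141, 0.0, 2.81]
force: [-0.2, 1.6, 0.5]
grip_width: 0.0854
finger_force: 0.0
clock: 2.2
position: [0.4749, 0.2998, 0.1612]
tool_rot: [3.141, 0.0, 2.81]
force: [0.9, -0.2, 0.2]
grip_width: 0.0857
finger_force: 0.0
clock: 2.6
position: [0.4739, 0.301, 0.1614]
tool_rot: [3.141, 0.0, 2.967]
force: [-0.3, 0.6, 0.0]
grip_width: 0.0854
finger_force: 0.0
spanner 0.75 [313.6 174.6] [0.463  0.2965 0.    ]
stop_pin_top 0.7 [ 86.9 172.8] [0.412  0.0983 0.06  ]
stop_pin_top 0.52 [ 82.7 319.9] [0.5646 0.0215 0.06  ]
jam_nut_top 0.98 [ 81.8 321.9] [0.5639 0.0246 0.0645]
0.79 [417.0, 2.9, 459.9, 35.9]
mean [0.3327 0.4357] yaw 1.3093549838905754 ext -0.021847539898451195 0.02035717753692417
0.68 [292.2, 83.8, 350.1, 267.5]
mean [0.4667 0.2962] yaw -0.08928627193209733 ext -0.09702119236740579 0.10176097667624383
shift(tool) [-0.0022  0.0002  0.0113] turn [-0.      0.0001 -0.0005] pos [0.4738 0.3012 0.1613] rot [-3.1416  0.0001  2.9695] q [-0.65  0.51 -0.03  1.84  0.02  0.8   0.71] t 2.9
```

View pics/w1.png

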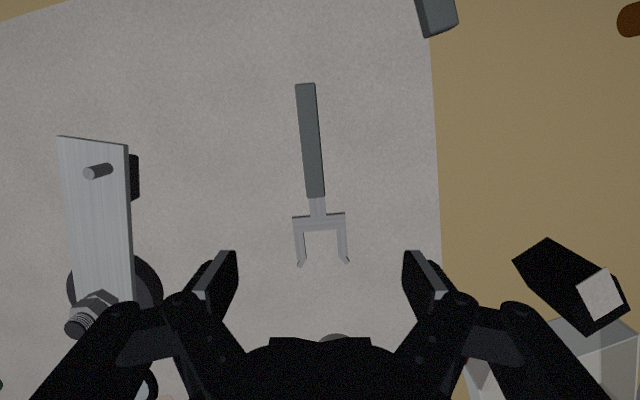

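The wrist picture shows the small spanner: sleeve from (305,83) to (316,197), jaw around (321,245). The magnifier's arm is on the left, with the pin at (87,173) and the nut near (85,320).

```bash
python3 - <<'E'
from h import *
np.set_printoptions(precision=4,suppress=True)
c=calibration('wrist')
a=at(c,(305,83.5),.016);b=at(c,(316,197.5),.016); j=at(c,(320.5,240),.008)
d=b-a; yaw=np.arctan2(d[1],d[0]); print(a,b,np.linalg.norm(d),yaw, 'yaw to jaw',np.arctan2((j-a)[1],(j-a)[0]))
u=d/np.linalg.norm(d); g=b-u*.010; print('grip',g)
delta([g[0],g[1],.004],yaw+np.pi)
E
```

```text
[0.3711 0.3052 0.016 ] [0.4843 0.2956 0.016 ] 0.11364270611509394 -0.08454971882329342 yaw to jaw -0.0838467035158702
grip [0.4744 0.2965 0.016 ]
shift(tool) [-0.0014 -0.0046  0.1573] turn [-0.      0.0001 -0.0876] pos [0.4738 0.3012 0.1613] rot [-3.1416  0.0001  2.9695] q [-0.65  0.51 -0.03  1.84  0.02  0.8   0.71] t 2.9
```

```bash

python3 -m inch '[[-0.0014,-0.0046,0.03,0,0,-0.088,0],[0,0,0.035,0,0,0,0],[0,0,0.035,0,0,0,0],[0,0,0.03,0,0,0,0],[0,0,0.027,0,0,0,0]]' 60
python3 -m inch '[[0,0,0,0,0,0,0.3],[0,0,0,0,0,0,0.6],[0,0,0,0,0,0,1],[0,0,0,0,0,0,1],[0,0,0,0,0,0,1]]'
python3 -m inch '[[0,0,0,0,0,0,1],[0,0,0,0,0,0,1],[0,0,0,0,0,0,1],[0,0,0,0,0,0,1]]'
```

```text
clock: 3.4
position: [0.4742, 0.2961, 0.0028]
tool_rot: [-3.141, -0.0, 3.057]
force: [1.2, -0.4, 0.3]
grip_width: 0.0857
finger_force: 0.0
clock: 3.9
position: [0.4751, 0.2966, 0.0058]
tool_rot: [3.14, 0.001, 3.058]
force: [-1.4, -1.5, 10.4]
grip_width: 0.0179
finger_force: 58.4
clock: 4.3
position: [0.4751, 0.2967, 0.0058]
tool_rot: [3.14, 0.001, 3.058]
force: [-2.3, -1.9, 14.5]
grip_width: 0.0181
finger_force: 58.9
```

The camera looks to the side away from the jaw. I'll regrasp half a turn round so that it sees the nut while the spanner slides.

```bash

python3 -m inch '[[0,0,0,0,0,0,0],[0,0,0,0,0,0,0],[0,0,0,0,0,0,0],[0,0,-0.05,0,0,0,0],[0,0,-0.05,0,0,0,0]]'
python3 -m inch '[[0,0,-0.04,0,0,0.149,0],[0,0,0,0,0,0.149,0],[0,0,0,0,0,0.149,0],[0,0,0,0,0,0.149,0],[0,0,0,0,0,0.149,0]]'
python3 -m inch '[[0,0,0,0,0,0.149,0],[0,0,0,0,0,0.149,0],[0,0,0,0,0,0.149,0],[0,0,0,0,0,0.149,0],[0,0,0,0,0,0.149,0]]'
python3 -m inch '[[0,0,0,0,0,0.149,0],[0,0,0,0,0,0.149,0],[0,0,0,0,0,0.149,0],[0,0,0,0,0,0.149,0],[0,0,0,0,0,0.149,0]]'
python3 -m inch '[[0,0,0,0,0,0.149,0],[0,0,0,0,0,0.149,0],[0,0,0,0,0,0.149,0],[0,0,0,0,0,0.149,0],[0,0,0,0,0,0.149,0]]'
python3 -m inch '[[0,0,0,0,0,0.149,0],[0,0,0,0,0,0,0],[0,0,0,0,0,0,0]]'
python3 - <<'E'
from h import *
np.set_printoptions(precision=4,suppress=True)
c,im=snap('wrist','w2.png')
for k,z in dict(spanner=0,spanner_jaw=.004,stop_pin_top=.06,jam_nut_top=.0645,lower_nut_axis=.046,lower_nut_corner=.046).items():
    for r in landmark_of(k,'wrist')[:3]: print(k,round(r['score'],2),np.round(r['xy'],1),at(c,r['xy'],z))
delta([.475,.2965,.005],-.084)
E
```

```text
clock: 4.8
position: [0.4736, 0.2956, 0.1044]
tool_rot: [-3.139, -0.003, 3.058]
force: [0.8, -0.1, 2.1]
grip_width: 0.0851
finger_force: 0.0
clock: 5.3
position: [0.4745, 0.2962, 0.1445]
tool_rot: [3.141, -0.0, 2.307]
force: [0.8, -0.3, 0.4]
grip_width: 0.0856
finger_force: 0.0
clock: 5.8
position: [0.4744, 0.2963, 0.1443]
tool_rot: [-3.142, -0.0, 1.562]
force: [-0.9, 0.1, 0.5]
grip_width: 0.0853
finger_force: 0.0
clock: 6.3
position: [0.4744, 0.2963, 0.1444]
tool_rot: [-3.141, -0.0, 0.817]
force: [0.2, 0.4, -0.6]
grip_width: 0.0855
finger_force: 0.0
clock: 6.8
position: [0.4744, 0.2964, 0.1444]
tool_rot: [-3.141, 0.0, 0.072]
force: [0.8, 0.1, -0.8]
grip_width: 0.0853
finger_force: 0.0
clock: 7.1
position: [0.4744, 0.2963, 0.1442]
tool_rot: [3.141, 0.0, -0.066]
force: [0.8, -0.1, -0.0]
grip_width: 0.0851
finger_force: 0.0
spanner 0.61 [317.1 198. ] [0.4617 0.3    0.    ]
stop_pin_top 0.82 [535.2 254.3] [0.4124 0.1015 0.06  ]
lower_nut_axis 0.84 [629.4  79.7] [0.5621 0.0292 0.046 ]
shift(tool) [ 0.0004 -0.0003  0.1394] turn [-0.0002  0.0001  0.0135] pos [0.4746 0.2962 0.1444] rot [-3.1414  0.0001 -0.0705] q [-1.2   0.68  0.8   1.88 -0.64  0.85 -1.71] t 7.45
```

View pics/w2.png

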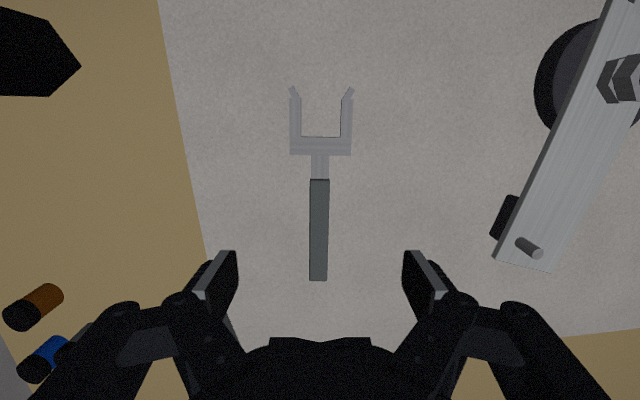

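The wrist picture now looks forwards: spanner jaw at (320,115), sleeve from (319,180) to (317,280), magnifier arm and nut at upper right. I'll check the grip point, descend and grip.

```bash
python3 - <<'E'
from h import *
c=calibration('wrist')
a=at(c,(317.5,281),.016);b=at(c,(319.5,180),.016)
d=b-a; yaw=np.arctan2(d[1],d[0]); print(a,b,np.linalg.norm(d),yaw)
u=d/np.linalg.norm(d); g=b-u*.010; print('grip',g); delta([g[0],g[1],.005],yaw)
E
python3 -m inch '[[0.0004,-0.0003,0.035,0,0,0.0135,0],[0,0,0.035,0,0,0,0],[0,0,0.035,0,0,0,0],[0,0,0.033,0,0,0,0],[0,0,0,0,0,0,0]]' 60
python3 -m inch '[[0,0,0,0,0,0,0.4],[0,0,0,0,0,0,0.7],[0,0,0,0,0,0,1],[0,0,0,0,0,0,1],[0,0,0,0,0,0,1]]'
python3 -m inch '[[0,0,0,0,0,0,1],[0,0,0,0,0,0,1],[0,0,-0.03,0,0,0,1],[0,0,-0.03,0,0,0,1],[0,0,-0.04,0,0,0,1]]'
python3 - <<'E'
from h import *
delta([.4333,.0752,.105],-.367)
E
```

```text
[0.37110101 0.30616971 0.016     ] [0.4849747  0.29580537 0.016     ] 0.11434437787650767 -0.09076607767145572
grip [0.47501587 0.29671178 0.016     ]
shift(tool) [ 0.0004 -0.0005  0.1394] turn [-0.0002  0.0001  0.0202] pos [0.4746 0.2962 0.1444] rot [-3.1414e+00  1.0000e-04 -7.0500e-02] q [-1.2   0.68  0.8   1.88 -0.64  0.85 -1.71] t 7.45
clock: 7.95
position: [0.4733, 0.2954, 0.0033]
tool_rot: [3.138, 0.004, -0.085]
force: [0.1, -0.8, 0.1]
grip_width: 0.0853
finger_force: 0.0
clock: 8.45
position: [0.4752, 0.2969, 0.0073]
tool_rot: [-3.141, -0.001, -0.085]
force: [-2.6, -1.9, 11.8]
grip_width: 0.018
finger_force: 58.4
clock: 8.95
position: [0.4742, 0.2961, 0.1069]
tool_rot: [3.14, 0.001, -0.085]
force: [-0.3, 1.5, -1.3]
grip_width: 0.018
finger_force: 60.3
shift(tool) [-0.0221  0.2236  0.0022] turn [0.0015 0.0011 0.2821] pos [0.4742 0.2961 0.1069] rot [ 3.1403e+00  1.3000e-03 -8.4900e-02] q [-1.17  0.73  0.75  1.9  -0.7   0.79 -1.68] t 8.95
```

```bash

python3 -m inch '[[-0.0045,0.037,0,0,0,0,1],[-0.0045,0.037,0,0,0,0,1],[-0.0045,0.037,0,0,0,0,1],[-0.0045,0.037,0,0,0,0,1],[-0.004,0.037,0,0,0,0,1]]'
python3 -m inch '[[0,0.038,0,0,0,0,1],[0,0,0,0,0,0.141,1],[0,0,0,0,0,0.141,1],[0,0,0,0,0,0,1],[0,0,0,0,0,0,1]]'
python3 - <<'E'
from h import *
np.set_printoptions(precision=4,suppress=True)
c,im=snap('wrist','w3.png')
for k,z in dict(spanner_jaw=.102,stop_pin_top=.06,jam_nut_top=.0645,lower_nut_axis=.046,lower_nut_corner=.046).items():
    for r in landmark_of(k,'wrist')[:3]: print(k,round(r['score'],2),np.round(r['xy'],1),at(c,r['xy'],z))
delta([.4333,.0752,.105],-.367)
E
```

```text
clock: 9.45
position: [0.4367, 0.1129, 0.1066]
tool_rot: [-3.141, -0.0, -0.084]
force: [2.3, 0.2, -1.9]
grip_width: 0.0179
finger_force: 60.4
clock: 9.95
position: [0.4341, 0.0764, 0.1063]
tool_rot: [3.141, -0.0, -0.362]
force: [0.2, 0.1, -1.7]
grip_width: 0.0181
finger_force: 60.3
lower_nut_axis 0.62 [313.4   7. ] [0.5653 0.0308 0.046 ]
shift(tool) [-0.0004  0.0013  0.0014] turn [-0.0002 -0.      0.0016] pos [0.4342 0.0763 0.1064] rot [-3.1414 -0.     -0.3654] q [-0.89  0.6   0.8   2.2  -0.75  0.63 -1.48] t 10.25
```

View pics/w3.png

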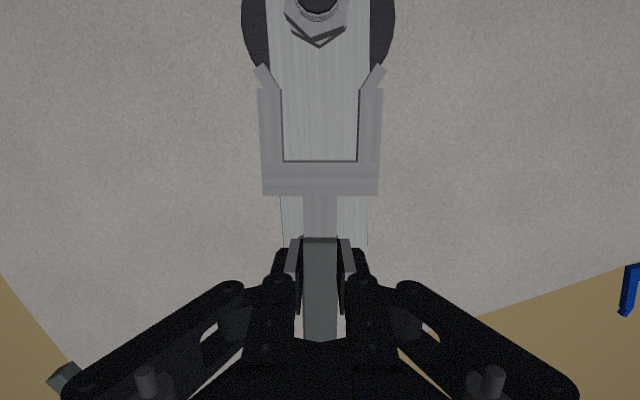

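The spanner is in line with the arm. Its jaw sides are at columns 281 and 359, the bolt is at (319,5), and the arm's edges run about (268,40)-(281,240) on the left and (371,60)-(368,245) on the right. Next I work out the offset in the magnifier's frame.

```bash
python3 - <<'E'
from h import *
np.set_printoptions(precision=4,suppress=True)
c=calibration('wrist'); im=cv2.imread('pics/w3.png'); g=cv2.GaussianBlur(cv2.cvtColor(im,6),(3,3),0).astype(int)
for row in (45,60,205,220,235): print(row,[(x,int(g[row,x+2]-g[row,x-2])) for x in range(250,395) if abs(g[row,x+2]-g[row,x-2])>14])
# spanner line in held frame, underside z = zs
cv2.imwrite('pics/w3crop.png',cv2.resize(im[0:260,230:410],None,fx=3,fy=2.3,interpolation=cv2.INTER_CUBIC))
for p,z in (((281,130),.11),((359,130),.11),((260,185),.11),((379,185),.11),((304,240),.118),((338,240),.118)): print(p,at(c,p,z))
E
```

```text
45 [(266, 43), (267, 79), (268, 91), (269, 80), (270, 46), (310, -28), (311, -49), (312, -64), (313, -68), (314, -58), (315, -36), (322, 35), (323, 61), (324, 71), (325, 62), (326, 38), (327, 15), (367, -40), (368, -74), (369, -89), (370, -82), (371, -51), (372, -15), (387, 19), (388, 52), (389, 80), (390, 86), (391, 71), (392, 37)]
60 [(250, -71), (251, -98), (252, -94), (253, -61), (254, -21), (267, 37), (268, 73), (269, 89), (270, 82), (271, 51), (272, 15), (367, -42), (368, -81), (369, -95), (370, -85), (371, -50), (381, 35), (382, 74), (383, 92), (384, 86), (385, 53), (386, 15)]
205 [(301, -15), (302, -19), (303, -18), (336, 18), (337, 18)]
220 [(279, -17), (302, -15), (303, -17), (335, 15), (336, 18), (337, 17)]
235 [(281, -17), (297, -16), (298, -30), (299, -43), (300, -48), (301, -30), (303, 24), (304, 35), (305, 30), (334, -15), (337, 22), (338, 34), (339, 28)]
(281, 130) [0.5031 0.0697 0.11  ]
(359, 130) [0.4897 0.0348 0.11  ]
(260, 185) [0.4819 0.0903 0.11  ]
(379, 185) [0.4603 0.0341 0.11  ]
(304, 240) [0.449  0.0791 0.118 ]
(338, 240) [0.4428 0.063  0.118 ]
```

View pics/w3crop.png

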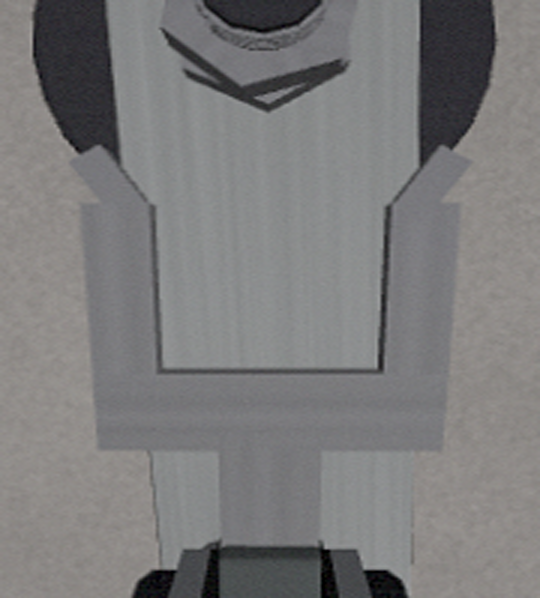

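```bash
cat > arm.py <<'E'
from h import *
np.set_printoptions(precision=4,suppress=True)
c=calibration('wrist')
L=[at(c,p,.034)[:2] for p in ((268,45),(269.3,60),(279,220),(281,235))]
Rr=[at(c,p,.034)[:2] for p in ((369.3,45),(369,60),(367.5,220),(367,235))]
M=np.array([(a+b)/2 for a,b in zip(L,Rr)]); print(M, [np.linalg.norm(a-b) for a,b in zip(L,Rr)])
d=M[1]-M[2]; d/=np.linalg.norm(d); yaw=np.arctan2(d[1],d[0]); print('arm yaw',yaw, np.arctan2(*(L[1]-L[3])[::-1]),np.arctan2(*(Rr[1]-Rr[3])[::-1]))
n=np.array([-d[1],d[0]])
for q in ((.4964,.05225),(.4711,.0622),(.4459,.07105),(.4341,.0764)): print('lateral',(np.array(q)-M[2])@n)
for q in ((.564,.0265),(.418,.100),(.4124,.1015)): print('pivot,pin: lat, along from TCP',(np.array(q)-M[2])@n,(np.array(q)-[.4341,.0764])@d)
for p in ((319.5,35),): print('nearcorner low nut',at(c,p,.046))
# candidate pivot/hexagon: crop coords
for n_,p,z in (('jam bottom corner',(230+247/3,95/2.3),.0485),('lower top corner',(230+247/3,100/2.3),.046),('lower bot corner',(230+267/3,110/2.3),.034)): 
    w=at(c,p,z); print(n_,p,w,'along',(w[:2]-[.4341,.0764])@d,'lat',(w[:2]-M[2])@n)
E
python3 arm.py
```

```text
[[0.5458 0.0342]
 [0.5367 0.0373]
 [0.4242 0.0769]
 [0.4115 0.0811]] [np.float64(0.06963438284450633), np.float64(0.06936031150971841), np.float64(0.07195328861023265), np.float64(0.07115874971309195)]
arm yaw -0.33866945973279017 -0.3431350314168515 -0.32957766044321335
lateral 0.0006891541350730518
lateral 0.0016684894125475322
lateral 0.0016435306286535715
lateral 0.0027692949088632245
pivot,pin: lat, along from TCP -0.0011392708683132036 0.139099759574075
pivot,pin: lat, along from TCP 0.019679815032216455 -0.023026165750243043
pivot,pin: lat, along from TCP 0.019234109779639765 -0.028806420660523857
nearcorner low nut [0.5487 0.0325 0.046 ]
jam bottom corner (312.3333333333333, 41.30434782608696) [0.5463 0.0383 0.0485] along 0.11854356390681949 lat 0.004084081360876361
lower top corner (312.3333333333333, 43.47826086956522) [0.5457 0.0386 0.046 ] along 0.1177862906519902 lat 0.004170639829228553
lower bot corner (319.0, 47.82608695652174) [0.5439 0.0347 0.034 ] along 0.11739775655288087 lat -0.00011277219786106061
```

The spanner needs 2 mm to the right and a 0.018 rad turn. The nut lies 138 mm ahead of the TCP and the jaw 76 mm ahead. I'll correct that and lower onto the arm.

```bash

python3 -m inch '[[0.006,0.002,0,0,0,-0.018,1],[0,0,0.02,0,0,0,1],[0,0,0.02,0,0,0,1],[0,0,0.015,0,0,0,1],[0,0,0.005,0,0,0,1]]'
python3 -m inch '[[0,0,0.002,0,0,0,1],[0,0,0,0,0,0,1]]'
python3 - <<'E'
from h import *
c,im=snap('wrist','w4.png')
cv2.imwrite('pics/w4crop.png',cv2.resize(im[0:260,220:420,::-1],None,fx=3,fy=2.3,interpolation=cv2.INTER_CUBIC))
print({k:np.round(v,3) for k,v in telemetry.observe().items() if k in('position','tool_rot','force','moment')})
E
```

```text
clock: 10.75
position: [0.4389, 0.0717, 0.0453]
tool_rot: [3.141, 0.001, -0.348]
force: [0.4, -0.5, -1.4]
grip_width: 0.018
finger_force: 60.3
clock: 10.95
position: [0.4393, 0.072, 0.0446]
tool_rot: [-3.141, -0.0, -0.349]
force: [0.0, 0.9, -2.2]
grip_width: 0.0182
finger_force: 60.3
{'position': array([0.439, 0.072, 0.045]), 'tool_rot': array([-3.141e+00, -1.000e-03, -3.490e-01]), 'force': array([-0.099, -0.318, -1.928]), 'moment': array([-0.009, -0.008,  0.026])}
```

View pics/w4crop.png

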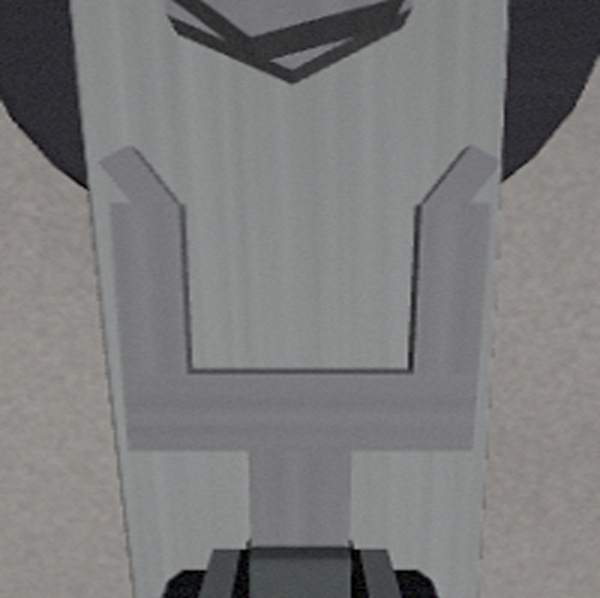

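The jaw is centred on the arm at crop columns 186 and 413, and the nut's near corner is at (292,82). The arm's centre line still slants a little against the spanner, so I'll work out by how much.

```bash
cat > m.py <<'E'
from h import *
np.set_printoptions(precision=4,suppress=True)
c=calibration('wrist'); im=cv2.imread('pics/w4.png'); g=cv2.GaussianBlur(cv2.cvtColor(im,6),(5,5),0).astype(float)
def edge(row,x0,x1):
    r=np.abs(np.convolve(g[row-1:row+2].mean(0),[1,1,0,-1,-1],'same'))[x0:x1]; i=r.argmax(); w=r[max(0,i-2):i+3]; return x0+max(0,i-2)+(w*np.arange(len(w))).sum()/w.sum()
Ls,Rs=[],[]
for row in list(range(8,60,6)):
    Ls.append(at(c,(edge(row,235,258),row),.034)[:2]); Rs.append(at(c,(edge(row,378,396),row),.034)[:2])
for row in list(range(200,250,6)):
    Ls.append(at(c,(edge(row,252,268),row),.034)[:2]); Rs.append(at(c,(edge(row,376,388),row),.034)[:2])
def fit(P):
    vx,vy,x,y=cv2.fitLine(np.array(P,np.float32),cv2.DIST_HUBER,0,.001,.001).ravel(); s=np.sign(vx); return np.array([vx,vy])*s,np.array([x,y])
(dl,pl),(dr,pr)=fit(Ls),fit(Rs); yl,yr=np.arctan2(dl[1],dl[0]),np.arctan2(dr[1],dr[0])
y=(yl+yr)/2; d=np.array([np.cos(y),np.sin(y)]); n=np.array([-d[1],d[0]]); m=(pl+pr)/2
# project both to common station
print('yaw L R',yl,yr,'width',(pl-pr)@n)
tcp=telemetry.observe()['position'][:2]
print('tcp lat',(tcp-m)@n)
S=[]
for a,b,row,z in ((186,413,290,.043),(130,474,440,.043),(252,352,545,.051),(248,352,500,.043)):
    A=at(c,(220+a/3,row/2.3),z)[:2];B=at(c,(220+b/3,row/2.3),z)[:2]; q=(A+B)/2; S.append(q); print('spanner w',np.linalg.norm(A-B),'lat',(q-m)@n,'along tcp',(q-tcp)@d)
s=S[0]-S[2]; print('spanner yaw',np.arctan2(s[1],s[0]),'arm',y)
q=at(c,(220+292/3,82/2.3),.034)[:2]; print('nut corner lat',(q-m)@n,'along',(q-tcp)@d)
q=at(c,(220+258/3,57/2.3),.0485)[:2]; print('jam corner lat',(q-m)@n,'along',(q-tcp)@d)
E
python3 m.py
```

```text
yaw L R -0.3375382 -0.31558225 width 0.07071133
tcp lat 0.00114041827231303
spanner w 0.03746667452711003 lat -0.0004541562212849451 along tcp 0.0682525735809329
spanner w 0.06070816266989991 lat -0.00013758724926670254 along tcp 0.03470001003499251
spanner w 0.01752814602383424 lat 0.0003840459894617711 along tcp 0.012025747722308725
spanner w 0.01886113376608241 lat 0.0005469700907570422 along tcp 0.01996206449298523
spanner yaw -0.341466648085642 arm -0.32656023
nut corner lat -0.00020991848609737111 along 0.11089706632279833
jam corner lat 0.004604648941725016 along 0.11203186220700746
```

```bash

python3 -m inch '[[0,0,0.001,0,0,-0.012,1],[0,0,0.001,0,0,0,1],[0,0,0,0,0,0,1]]'
python3 -m inch '[[0,0,0.0007,0,0,0,1],[0,0,0,0,0,0,1]]'
python3 -m inch '[[0,0,0.0007,0,0,0,1],[0,0,0,0,0,0,1]]'
python3 -m inch '[[0,0,0.0007,0,0,0,1],[0,0,0,0,0,0,1]]'
```

```text
clock: 11.3
position: [0.4391, 0.0723, 0.0424]
tool_rot: [-3.141, -0.0, -0.337]
force: [-0.2, -0.5, -0.9]
grip_width: 0.0182
finger_force: 60.3
clock: 11.5
position: [0.439, 0.0722, 0.0416]
tool_rot: [3.142, -0.0, -0.337]
force: [0.5, -0.5, -2.4]
grip_width: 0.0178
finger_force: 60.3
clock: 11.7
position: [0.4391, 0.0722, 0.0413]
tool_rot: [-3.141, 0.0, -0.337]
force: [-3.6, 0.6, 15.9]
grip_width: 0.0178
finger_force: 62.4
clock: 11.9
position: [0.4391, 0.0722, 0.0412]
tool_rot: [-3.14, 0.0, -0.337]
force: [-9.5, 0.8, 41.1]
grip_width: 0.0182
finger_force: 65.3
```

Contact is at z = 0.0415. I'll ease off and slide in.

```bash

python3 -m inch '[[0,0,-0.0014,0,0,0,1],[0,0,0,0,0,0,1]]'
python3 -m inch '[[0.005,0,0,0,0,0,1],[0.004,0,0,0,0,0,1],[0.004,0,0,0,0,0,1],[0.004,0,0,0,0,0,1],[0.004,0,0,0,0,0,1]]'
python3 -m inch '[[0.004,0,0,0,0,0,1],[0.004,0,0,0,0,0,1],[0.004,0,0,0,0,0,1],[0.003,0,0,0,0,0,1],[0,0,0,0,0,0,1]]'
python3 m.py | grep -n nothing; python3 - <<'E'
from h import *
print({k:np.round(v,3) for k,v in telemetry.observe().items() if k in('position','tool_rot','force','moment')})
c,im=snap('wrist','w5.png')
cv2.imwrite('pics/w5crop.png',cv2.resize(im[0:260,220:420,::-1],None,fx=3,fy=2.3,interpolation=cv2.INTER_CUBIC))
E
```

```text
clock: 12.1
position: [0.4391, 0.0722, 0.0418]
tool_rot: [-3.141, -0.0, -0.337]
force: [-0.2, 0.6, -2.3]
grip_width: 0.018
finger_force: 60.3
clock: 12.6
position: [0.4592, 0.065, 0.0415]
tool_rot: [3.141, 0.0, -0.337]
force: [-0.1, 0.1, -2.2]
grip_width: 0.0182
finger_force: 60.4
clock: 13.1
position: [0.4734, 0.0601, 0.0416]
tool_rot: [3.142, -0.0, -0.337]
force: [0.2, 0.2, -2.4]
grip_width: 0.0179
finger_force: 60.4
{'position': array([0.473, 0.06 , 0.042]), 'tool_rot': array([ 3.142, -0.   , -0.337]), 'force': array([ 0.165,  0.206, -2.363]), 'moment': array([ 0.016,  0.002, -0.008])}
```

View pics/w5crop.png

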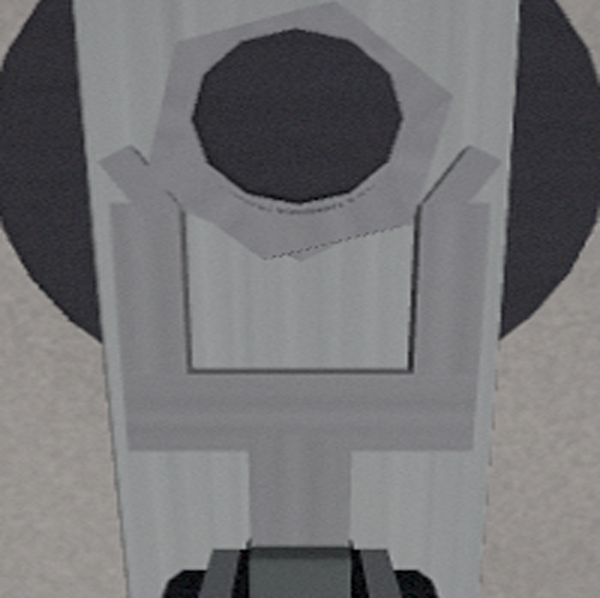

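The prongs (tips at (133,150) and (470,150)) straddle the nut centrally, and its near corner is at (303,260). I'll slide on.

```bash

python3 -m inch '[[0.004,0,0,0,0,0,1],[0.004,0,0,0,0,0,1],[0.004,0,0,0,0,0,1],[0,0,0,0,0,0,1]]'
python3 -m inch '[[0.003,0,0,0,0,0,1],[0.003,0,0,0,0,0,1],[0,0,0,0,0,0,1]]'
python3 -m inch '[[0.001,0,0,0,0,0,1],[0,0,0,0,0,0,1]]'
python3 -m inch '[[0.001,0,0,0,0,0,1],[0,0,0,0,0,0,1]]'
python3 - <<'E'
from h import *
c=calibration('wrist')
from h import *
P=[(337,2),(453,97),(418,222),(265,259),(150,175),(178,42)]
# use camera pose of w5: shift back along travelled path
import json
E
```

```text
clock: 13.55
position: [0.4849, 0.0561, 0.0416]
tool_rot: [3.142, -0.0, -0.337]
force: [-0.1, -0.7, -1.4]
grip_width: 0.018
finger_force: 60.3
clock: 13.85
position: [0.4904, 0.0541, 0.0416]
tool_rot: [3.142, -0.0, -0.337]
force: [1.0, 0.2, -2.7]
grip_width: 0.0179
finger_force: 60.3
clock: 14.05
position: [0.491, 0.054, 0.0416]
tool_rot: [-3.142, -0.0, -0.337]
force: [-0.0, 0.4, -1.2]
grip_width: 0.0183
finger_force: 60.3
clock: 14.25
position: [0.4919, 0.0536, 0.0416]
tool_rot: [3.142, -0.0, -0.337]
force: [0.1, 0.3, -2.3]
grip_width: 0.0175
finger_force: 60.3
```

```bash

python3 -m inch '[[0.0008,0,0,0,0,0,1],[0,0,0,0,0,0,1]]'
python3 -m inch '[[0.0008,0,0,0,0,0,1],[0,0,0,0,0,0,1]]'
python3 -m inch '[[0.0008,0,0,0,0,0,1],[0,0,0,0,0,0,1]]'
```

```text
clock: 14.45
position: [0.4927, 0.0533, 0.0416]
tool_rot: [3.142, -0.0, -0.337]
force: [-0.3, 0.3, -1.7]
grip_width: 0.0182
finger_force: 60.3
clock: 14.65
position: [0.4935, 0.0531, 0.0416]
tool_rot: [3.142, -0.0, -0.337]
force: [0.1, -0.4, -2.3]
grip_width: 0.0177
finger_force: 60.3
clock: 14.85
position: [0.4942, 0.0528, 0.0416]
tool_rot: [3.142, -0.0, -0.337]
force: [-0.5, -0.0, -2.2]
grip_width: 0.0178
finger_force: 60.3
```

```bash

python3 -m inch '[[0.0008,0,0,0,0,0,1],[0,0,0,0,0,0,1]]'
python3 -m inch '[[0.0008,0,0,0,0,0,1],[0,0,0,0,0,0,1]]'
python3 -m inch '[[0.0008,0,0,0,0,0,1],[0,0,0,0,0,0,1]]'
python3 - <<'E'
from h import *
print({k:np.round(v,3) for k,v in telemetry.observe().items() if k in('position','tool_rot','force','moment')})
c,im=snap('wrist','w6.png')
cv2.imwrite('pics/w6crop.png',cv2.resize(im[60:260,220:420,::-1],None,fx=3,fy=3,interpolation=cv2.INTER_CUBIC))
E
```

```text
clock: 15.05
position: [0.495, 0.0525, 0.0416]
tool_rot: [3.142, -0.0, -0.337]
force: [0.6, 0.3, -2.0]
grip_width: 0.0181
finger_force: 60.3
clock: 15.25
position: [0.4958, 0.0523, 0.0416]
tool_rot: [3.142, -0.0, -0.337]
force: [-0.7, -0.5, -2.2]
grip_width: 0.018
finger_force: 60.3
clock: 15.45
position: [0.4961, 0.0522, 0.0415]
tool_rot: [3.142, 0.001, -0.337]
force: [-2.6, 0.4, -1.0]
grip_width: 0.018
finger_force: 60.4
{'position': array([0.496, 0.052, 0.042]), 'tool_rot': array([ 3.142e+00,  1.000e-03, -3.370e-01]), 'force': array([-2.576,  0.373, -1.047]), 'moment': array([0.196, 0.488, 0.023])}
```

View pics/w6crop.png

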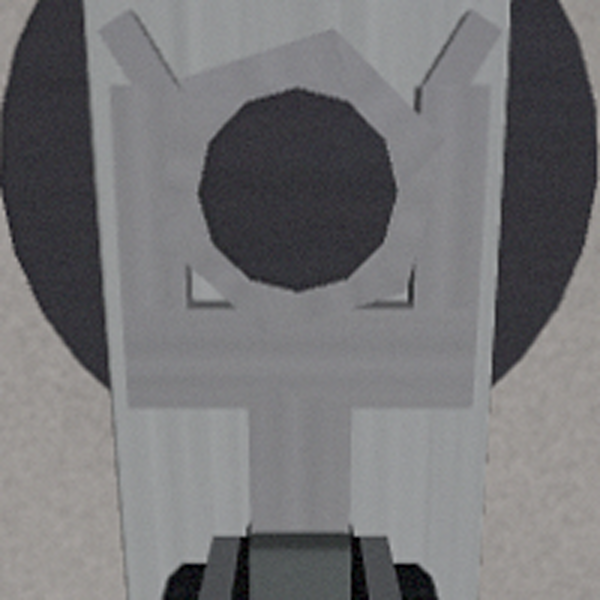

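The jaw is home: its floor, at row 305, touches the nut, as felt. The jam nut's corners show at (333,30), (440,130) and (178,82). I'll work out the jam nut's axis and angle from both pictures.

```bash
python3 - <<'E'
from h import *
np.set_printoptions(precision=4,suppress=True)
c=calibration('wrist'); tcp=telemetry.observe()['position']
q=np.array([at(c,(220+a/3,60+b/3),.0645)[:2] for a,b in ((333,30),(440,130),(178,82))]); print('w6',q)
c5=dict(c); P=np.array(c['pose']).copy(); P[:2,3]+=np.array([.4734,.0601])-tcp[:2]; c5['pose']=P
q5=np.array([at(c5,(220+a/3,b/2.3),.0645)[:2] for a,b in ((337,2),(453,97),(418,222),(265,259),(150,175),(178,42))]); m=q5.mean(0)
e=q5-m; print('w5 centre',m,'radii',np.linalg.norm(e,axis=1),'ang mod60',np.degrees(np.arctan2(e[:,1],e[:,0]))%60)
b5=at(c5,(220+297/3,117/2.3),.080); b6=at(c,(220+298/3,60+189/3),.080); print('bolt',b5,b6)
e=q-b6[:2]; print('w6 about bolt',np.linalg.norm(e,axis=1),np.degrees(np.arctan2(e[:,1],e[:,0]))%60)
E
python3 -m inch '[[-0.0006,0,0,0,0,0,1],[0,0,0.0003,0,0,0,1],[0,0,0,0,0,0,0],[0,0,0,0,0,0,0],[0,0,0,0,0,0,0]]'
python3 -m inch '[[0,0,-0.01,0,0,0,0],[0,0,-0.04,0,0,0,0],[0,0,-0.05,0,0,0,0],[0,0,-0.02,0,0,0,0],[0,0,0,0,0,0,0]]'
python3 - <<'E'
from h import *
np.set_printoptions(precision=4,suppress=True)
c,im=snap('wrist')
for k,z in dict(spanner_jaw=.038,stop_pin_top=.06,jam_nut_top=.0645).items():
    for r in landmark_of(k,'wrist')[:2]: print(k,round(r['score'],2),np.round(r['xy'],1),at(c,r['xy'],z))
delta([.566,.028,.16],0.4)
cv2.imwrite('pics/w7.png',im[:,:,::-1])
cv2.imwrite('pics/w7crop.png',cv2.resize(im[60:310,220:420,::-1],None,fx=3,fy=2.3,interpolation=cv2.INTER_CUBIC))
E
```

```text
w6 [[0.5804 0.0179]
 [0.5639 0.0084]
 [0.5812 0.0393]]
w5 centre [0.5629 0.0286] radii [0.0205 0.0203 0.0209 0.0207 0.0206 0.0209] ang mod60 [27.9078 27.7731 29.1541 27.3947 28.193  27.7185]
bolt [0.563  0.0289 0.08  ] [0.5635 0.0287 0.08  ]
w6 about bolt [0.02   0.0203 0.0206] [27.5565 31.127  30.956 ]
clock: 16.0
position: [0.496, 0.0522, 0.0414]
tool_rot: [-3.142, -0.0, -0.337]
force: [-0.1, 0.7, 0.5]
grip_width: 0.061
finger_force: 0.0
clock: 16.5
position: [0.497, 0.0525, 0.1644]
tool_rot: [-3.139, -0.003, -0.337]
force: [-0.6, 0.1, -1.4]
grip_width: 0.0853
finger_force: 0.0
spanner_jaw 0.97 [584.3 320.1] [ 0.2374 -0.1976  0.038 ]
stop_pin_top 0.75 [302.4 285.8] [0.4149 0.1    0.06  ]
stop_pin_top 0.27 [611.   72.8] [ 0.52   -0.2177  0.06  ]
jam_nut_top 0.82 [317.4 118.7] [0.5633 0.0314 0.0645]
shift(tool) [ 0.0747 -0.0004  0.0008] turn [ 0.0001  0.001  -0.7367] pos [0.4954 0.0523 0.1608] rot [ 3.1411  0.0009 -0.3367] q [-0.85  0.59  0.88  2.03 -0.63  0.82 -1.5 ] t 16.7
```

View pics/w7.png

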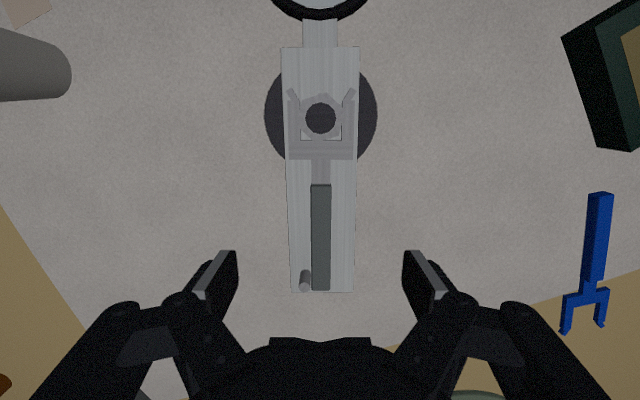

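The spanner sits home with its handle on the right side of the pin, which is at (303,285). The jam nut's corners lie at 28° mod 60, so the tool yaw must be 148° to leave room for the clockwise turn. I'll turn up there and move over.

```bash

python3 -m inch '[[0.034,0,0,0,0,0,0],[0.035,0,0,0,0,0,0],[0,0,0,0,0,-0.149,0],[0,0,0,0,0,-0.149,0],[0,0,0,0,0,-0.149,0]]'
python3 -m inch '[[0,0,0,0,0,-0.149,0],[0,0,0,0,0,-0.149,0],[0,0,0,0,0,-0.149,0],[0,0,0,0,0,-0.149,0],[0,0,0,0,0,-0.149,0]]'
python3 -m inch '[[0,0,0,0,0,-0.149,0],[0,0,0,0,0,-0.149,0],[0,0,0,0,0,-0.149,0],[0,0,0,0,0,-0.149,0],[0,0,0,0,0,-0.149,0]]'
python3 -m inch '[[0,0,0,0,0,-0.149,0],[0,0,0,0,0,-0.149,0],[0,0,0,0,0,-0.149,0],[0,0,0,0,0,-0.149,0],[0,0,0,0,0,-0.149,0]]'
python3 -m inch '[[0,0,0,0,0,-0.149,0],[0,0,0,0,0,0,0],[0,0,0,0,0,0,0]]'
python3 - <<'E'
from h import *
np.set_printoptions(precision=4,suppress=True)
c,im=snap('wrist')
for k,z in dict(jam_nut_top=.0645).items():
    for r in landmark_of(k,'wrist')[:2]: print(k,round(r['score'],2),np.round(r['xy'],1),at(c,r['xy'],z))
delta([.5645,.0285,.0535],2.583)
E
```

```text
clock: 17.2
position: [0.5605, 0.0289, 0.1602]
tool_rot: [3.141, 0.002, 0.116]
force: [-0.2, -0.2, -0.4]
grip_width: 0.0853
finger_force: 0.0
clock: 17.7
position: [0.5605, 0.0292, 0.1604]
tool_rot: [-3.141, 0.001, 0.861]
force: [-0.0, 0.9, -1.3]
grip_width: 0.0855
finger_force: 0.0
clock: 18.2
position: [0.5604, 0.0292, 0.1603]
tool_rot: [-3.14, 0.0, 1.606]
force: [-0.2, -0.2, 0.2]
grip_width: 0.0853
finger_force: 0.0
clock: 18.7
position: [0.5604, 0.0292, 0.1603]
tool_rot: [-3.14, -0.001, 2.351]
force: [0.1, 0.7, -0.4]
grip_width: 0.0855
finger_force: 0.0
clock: 19.0
position: [0.5606, 0.0291, 0.1607]
tool_rot: [-3.141, -0.001, 2.489]
force: [0.5, 0.4, -0.5]
grip_width: 0.085
finger_force: 0.0
jam_nut_top 0.7 [318.4 203.9] [0.5615 0.0268 0.0645]
shift(tool) [-0.0035  0.0016  0.1074] turn [-0.0005 -0.0005 -0.0926] pos [0.5608 0.0294 0.1609] rot [-3.1411 -0.0005  2.4904] q [-0.22  0.51  0.08  1.84 -0.06  0.79  0.81] t 19.1
```

```bash
python3 - <<'E'
from h import *
np.set_printoptions(precision=4,suppress=True)
c,im=snap('wrist'); g=cv2.cvtColor(im,cv2.COLOR_RGB2GRAY)
for t in (60,75):
    n,l,s,ce=cv2.connectedComponentsWithStats((g<t).astype(np.uint8))
    for i in range(1,n):
        if s[i,4]>150 and abs(ce[i][0]-318)<60 and 130<ce[i][1]<270: print(t,s[i],ce[i],at(c,ce[i],.080))
E
```

```text
60 [ 342  141   33   76 1056] [360.8674 176.4583] [0.5599 0.0715 0.08  ]
60 [268 168  32  67 782] [280.257  203.1151] [0.5379 0.0054 0.08  ]
60 [308 196  28  26 560] [321.2911 208.6946] [0.5625 0.0295 0.08  ]
75 [ 342  140   33   77 1077] [360.8282 176.5441] [0.56   0.0714 0.08  ]
75 [268 168  32  67 807] [280.1846 203.0458] [0.5378 0.0054 0.08  ]
75 [299 177  42  17 178] [320.0618 183.2921] [0.5445 0.0419 0.08  ]
75 [308 196  28  26 581] [321.2978 208.5783] [0.5624 0.0296 0.08  ]
```

```bash

python3 -m inch '[[-0.002,0.001,0.03,0,0,-0.0926,0],[0,0,0.03,0,0,0,0],[0,0,0.03,0,0,0,0],[0,0,0.02,0,0,0,0],[0,0,0,0,0,0,0]]' 50
python3 -m inch '[[0,0,0,0,0,0,0.2],[0,0,0,0,0,0,0.35],[0,0,0,0,0,0,0.5],[0,0,0,0,0,0,0.6],[0,0,0,0,0,0,1]]'
python3 -m inch '[[0,0,0,0,0,0,1],[0,0,0,0,0,0,1],[0,0,0,0,0,0,1]]'
python3 - <<'E'
from h import *
s=telemetry.observe(); print({k:np.round(s[k],3) for k in('position','tool_rot','force','moment','qpos')})
E
```

```text
clock: 19.65
position: [0.5616, 0.0291, 0.049]
tool_rot: [-3.139, -0.003, 2.586]
force: [-1.1, 0.7, 0.7]
grip_width: 0.0853
finger_force: 0.0
clock: 20.15
position: [0.5638, 0.029, 0.0524]
tool_rot: [3.141, 0.001, 2.587]
force: [-1.2, 0.0, 9.8]
grip_width: 0.0348
finger_force: 49.8
clock: 20.45
position: [0.5638, 0.029, 0.0524]
tool_rot: [3.141, 0.001, 2.587]
force: [-1.2, -0.3, 10.5]
grip_width: 0.0348
finger_force: 49.8
{'position': array([0.564, 0.029, 0.052]), 'tool_rot': array([3.141e+00, 1.000e-03, 2.587e+00]), 'force': array([-1.205, -0.316, 10.461]), 'moment': array([-0.153,  0.44 , -0.036]), 'qpos': array([-0.184,  0.678,  0.039,  1.89 , -0.045,  0.572,  0.9  ])}
```

```bash
cat > s.py <<'E'
from h import *
s=telemetry.observe(); print('  ',{k:[float(x) for x in np.round(s[k],3)] for k in('position','tool_rot','force','moment')},round(s['qpos'][6],2),round(s['grip_width'],4))
E
python3 -m inch '[[0,0,-0.0012,0,0,0,1],[0,0,0,0,0,0,1]]' >/dev/null; python3 s.py
python3 -m inch '[[0,0,0,0,0,0.1,1]]'>/dev/null; python3 s.py
python3 -m inch '[[0,0,0,0,0,0.1,1]]'>/dev/null; python3 s.py
python3 -m inch '[[0,0,0,0,0,0.1,1]]' >/dev/null; python3 s.py
```

```text
{'position': [0.563, 0.029, 0.053], 'tool_rot': [3.141, 0.001, 2.587], 'force': [1.968, 0.678, -3.138], 'moment': [-0.029, -0.529, -0.028]} 0.9 0.0344
   {'position': [0.564, 0.029, 0.053], 'tool_rot': [3.141, 0.0, 2.486], 'force': [2.367, 0.894, -2.708], 'moment': [0.215, -0.459, 0.083]} 0.83 0.0347
   {'position': [0.564, 0.029, 0.053], 'tool_rot': [3.141, 0.0, 2.383], 'force': [2.127, 1.023, -2.349], 'moment': [0.161, -0.482, 0.048]} 0.75 0.0346
   {'position': [0.564, 0.029, 0.053], 'tool_rot': [3.141, 0.0, 2.283], 'force': [2.215, 0.594, -3.405], 'moment': [0.133, -0.51, -0.007]} 0.68 0.0343
```

```bash

cat > m1.py <<'E'
from h import *
s=telemetry.observe(); print('yaw',round(s['tool_rot'][2],3),'mz',round(s['moment'][2],3),'f',np.round(s['force'],1),'m',np.round(s['moment'],2),'q7',round(s['qpos'][6],2),'t',round(s['clock'],2))
E
python3 -m inch '[[0,0,0,0,0,0.06,1]]' >/dev/null; python3 m1.py
python3 -m inch '[[0,0,0,0,0,0.06,1]]' >/dev/null; python3 m1.py
python3 -m inch '[[0,0,0,0,0,0.06,1]]' >/dev/null; python3 m1.py
python3 -m inch '[[0,0,0,0,0,0.06,1]]' >/dev/null; python3 m1.py
python3 -m inch '[[0,0,0,0,0,0.06,1]]' >/dev/null; python3 m1.py
```

```text
yaw 2.223 mz 0.023 f [ 2.2  0.1 -3.3] m [ 0.17 -0.56  0.02] q7 0.64 t 21.05
yaw 2.164 mz 0.008 f [ 2.9 -0.4 -2.6] m [ 0.13 -0.67  0.01] q7 0.6 t 21.15
yaw 2.104 mz 0.055 f [ 2.3  0.3 -2.6] m [ 0.14 -0.67  0.06] q7 0.55 t 21.25
yaw 2.044 mz 0.089 f [ 2.5  0.8 -2.1] m [ 0.14 -0.67  0.09] q7 0.51 t 21.35
yaw 1.985 mz 0.038 f [ 3.2  0.1 -3.1] m [ 0.13 -0.74  0.04] q7 0.47 t 21.45
```

```bash

python3 -m inch '[[0,0,0,0,0,0.06,1]]' >/dev/null; python3 m1.py
python3 -m inch '[[0,0,0,0,0,0.06,1]]' >/dev/null; python3 m1.py
python3 -m inch '[[0,0,0,0,0,0.06,1]]' >/dev/null; python3 m1.py
```

```text
yaw 1.925 mz 0.252 f [ 3.1  0.7 -2.3] m [ 0.05 -0.78  0.25] q7 0.42 t 21.55
yaw 1.865 mz 0.108 f [ 3.2  0.9 -2.7] m [ 0.14 -0.82  0.11] q7 0.38 t 21.65
yaw 1.805 mz 0.113 f [ 3.3  0.3 -3.3] m [ 0.14 -0.88  0.11] q7 0.34 t 21.75
```

```bash

python3 -m inch '[[0,0,0,0,0,0.04,1]]' >/dev/null; python3 m1.py
python3 -m inch '[[0,0,0,0,0,0.04,1]]' >/dev/null; python3 m1.py
python3 -m inch '[[0,0,0,0,0,0.04,1]]' >/dev/null; python3 m1.py
```

```text
yaw 1.765 mz 0.252 f [ 3.7 -0.1 -1.9] m [ 0.15 -1.03  0.25] q7 0.31 t 21.85
yaw 1.725 mz 0.343 f [ 4.7  2.  -2. ] m [ 0.14 -1.27  0.34] q7 0.28 t 21.95
yaw 1.685 mz 0.447 f [ 6.1  0.8 -2.5] m [ 0.19 -1.42  0.45] q7 0.25 t 22.05
```

```bash

python3 -m inch '[[0,0,0,0,0,0.04,1]]' >/dev/null; python3 m1.py
python3 -m inch '[[0,0,0,0,0,0.04,1]]' >/dev/null; python3 m1.py
python3 -m inch '[[0,0,0,0,0,0.04,1]]' >/dev/null; python3 m1.py
```

```text
yaw 1.645 mz 0.495 f [ 5.4  0.3 -1.9] m [ 0.14 -1.5   0.5 ] q7 0.22 t 22.15
yaw 1.605 mz 0.542 f [ 5.4  1.7 -3.1] m [ 0.06 -1.5   0.54] q7 0.19 t 22.25
yaw 1.565 mz 0.596 f [ 5.4  0.2 -3.3] m [ 0.09 -1.51  0.6 ] q7 0.17 t 22.35
```

It is firmly tight at about 0.6 N m, so I'll stop here and let go.

```bash

python3 -m inch '[[0,0,0,0,0,0,0.3],[0,0,0,0,0,0,0],[0,0,0,0,0,0,0],[0,0,0,0,0,0,0]]'; python3 m1.py
python3 -m inch '[[0,0,-0.03,0,0,0,0],[0,0,-0.05,0,0,0,0],[0,0,-0.04,0,0,0,0],[0,0,0,0,0,0,0],[0,0,0,0,0,0,0]]'
python3 - <<'E'
from h import *
np.set_printoptions(precision=4,suppress=True)
for n in ('wrist','top','scene'):
    c,im=snap(n,'end_%s.png'%n)
    for k,z in dict(spanner=.034,spanner_jaw=.038,stop_pin_top=.06,lower_nut_axis=.046,jam_nut_top=.0645,paper_cup=0,paint_box=0,paint_pot=0,dropper=0).items():
        for r in landmark_of(k,n)[:2]: print(n,k,round(r['score'],2),np.round(r['xy'],1),at(c,r['xy'],z))
E
```

```text
clock: 22.75
position: [0.563, 0.029, 0.0525]
tool_rot: [-3.141, -0.0, 1.567]
force: [-0.5, 0.4, 0.6]
grip_width: 0.0856
finger_force: 0.0
yaw 1.567 mz 0.056 f [-0.5  0.4  0.6] m [0.02 0.07 0.06] q7 0.17 t 22.75
clock: 23.25
position: [0.5633, 0.0292, 0.1732]
tool_rot: [3.14, -0.001, 1.567]
force: [-1.2, -0.4, -0.2]
grip_width: 0.0856
finger_force: 0.0
wrist spanner_jaw 0.6 [ 74.7 355.9] [ 0.2372 -0.1972  0.038 ]
wrist stop_pin_top 0.97 [148.6 117.9] [0.412  0.1018 0.06  ]
wrist lower_nut_axis 0.93 [317.2 190.3] [0.5605 0.0306 0.046 ]
wrist jam_nut_top 0.57 [317.7 199.2] [0.561  0.0272 0.0645]
wrist jam_nut_top 0.18 [321.3 179. ] [0.5644 0.0464 0.0645]
wrist paint_pot 0.36 [240.3 163.4] [0.4737 0.0496 0.    ]
wrist dropper 0.41 [147.9 118.8] [0.3758 0.0999 0.    ]
top spanner 0.79 [205.6 269.1] [0.2196 0.4029 0.034 ]
top spanner 0.6 [396.5 250.3] [ 0.2973 -0.2218  0.034 ]
top spanner_jaw 0.76 [207.7 303.3] [0.1103 0.3899 0.038 ]
top spanner_jaw 0.65 [395.5 274.5] [ 0.2193 -0.2187  0.038 ]
top paper_cup 0.56 [251.6 124. ] [0.7153 0.2765 0.    ]
top paint_box 0.94 [410.9 183.5] [ 0.522
[... 207 characters left out ...]
77 [479.6 195.1] [0.2612 0.4132 0.034 ]
scene spanner_jaw 0.85 [479.9 161.4] [0.1387 0.388  0.038 ]
scene spanner_jaw 0.69 [291.9 222.4] [0.5631 0.0188 0.038 ]
scene stop_pin_top 0.58 [349.5 187.4] [0.4136 0.105  0.06  ]
scene lower_nut_axis 0.47 [294.5 219.6] [0.5579 0.0235 0.046 ]
scene jam_nut_top 0.59 [293.8 216.2] [0.5615 0.0243 0.0645]
scene jam_nut_top 0.47 [319.4 206.3] [0.5068 0.0654 0.0645]
scene paper_cup 0.96 [365.  325.2] [0.7059 0.2732 0.    ]
scene paint_box 0.96 [208.9 178.1] [ 0.5109 -0.278   0.    ]
scene paint_pot 0.67 [167.7 228.7] [ 0.6997 -0.2665  0.    ]
scene paint_pot 0.44 [295.7 215.7] [0.5163 0.0025 0.    ]
scene dropper 0.63 [148.  224.1] [ 0.7117 -0.3212  0.    ]
```

```bash
python3 - <<'E'
from h import *
np.set_printoptions(precision=4,suppress=True)
c=calibration('wrist')
im=cv2.imread('pics/end_wrist.png'); g=cv2.GaussianBlur(cv2.cvtColor(im,6),(3,3),0)
b=None
for t0,t1,A0,A1 in ((0,65,300,1500),(65,112,900,4000)):
    n,l,s,ce=cv2.connectedComponentsWithStats(((g>=t0)&(g<t1)).astype(np.uint8))
    for i in range(1,n):
        if A0<s[i,4]<A1 and 140<ce[i][0]<380 and 80<ce[i][1]<270:
            z=.08 if t0==0 else .05
            ys,xs=np.nonzero(l==i); bx=cv2.boxPoints(cv2.minAreaRect(np.c_[xs,ys].astype(np.float32)))
            W=np.array([at(c,p,z)[:2] for p in bx]); print(t0,s[i],ce[i],at(c,ce[i],z)[:2],'sides',np.linalg.norm(W[0]-W[1]),np.linalg.norm(W[1]-W[2]),'\n',W)
E
```

```text
0 [156 127 108  39 414] [209.9734 144.5556] [0.4722 0.0797] sides 0.004085740980753033 0.09075296611285151 
 [[0.4286 0.0935]
 [0.4306 0.0971]
 [0.5158 0.0658]
 [0.5142 0.062 ]]
0 [ 292  133   76   35 1184] [331.7796 146.8167] [0.5727 0.077 ] sides 0.016627907848951386 0.06449706028333527 
 [[0.54   0.0809]
 [0.5459 0.0965]
 [0.607  0.076 ]
 [0.6022 0.0596]]
0 [308 189  25  25 493] [320.0791 201.3915] [0.5629 0.03  ] sides 0.020595210696324633 0.02192173826182665 
 [[0.5525 0.0412]
 [0.5731 0.0411]
 [0.5733 0.0192]
 [0.5522 0.0193]]
0 [279 210  60  23 523] [306.9082 223.5621] [0.551  0.0093] sides 0.01125759656308569 0.055194686611031094 
 [[ 0.5231  0.0115]
 [ 0.5267  0.0222]
 [ 0.5791  0.0047]
 [ 0.5761 -0.0064]]
65 [ 141  114  147   67 2614] [200.9663 151.5666] [0.4514 0.0699] sides 0.03434586917376613 0.13537144206994656 
 [[0.3922 0.0794]
 [0.4084 0.1096]
 [0.5363 0.0652]
 [0.5242 0.0324]]
```

```bash
python3 - <<'E'
from h import *
c=calibration('wrist'); y=-.345; d=np.array([np.cos(y),np.sin(y)]); n=np.array([-d[1],d[0]]); p=np.array([.5631,.0295])
for s in (-63,-177):
  for z in (.034,.05):
    for l in (10,-10): print(s,l,z,proj(c,[*(p+d*s/1000+n*l/1000),z]))
E
```

```text
-63 10 0.034 [263.93077924 158.56337473]
-63 -10 0.034 [258.43035315 177.07091973]
-63 10 0.05 [260.75685472 161.32783505]
-63 -10 0.05 [255.01945278 180.81676483]
-177 10 0.034 [152.18269154 120.32885642]
-177 -10 0.034 [148.7088478  139.99256019]
-177 10 0.05 [142.55405327 120.99561803]
-177 -10 0.05 [139.09375958 141.75790756]
```

```bash
python3 -c "
from workcell import bot
print(bot.job_done())"
```

```text
the job is handed in; nothing more can be done
None
```

I handed the job in at about 23 s, with no verdict returned: the spanner is home on the lower nut with its handle beside the pin, and the jam nut was tightened until I felt about 0.6 N m. By my estimate that is near 0.15 rad on the lock washer, under the 0.20 limit but not read directly. The gripper let go and the bystanders have not visibly moved.

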